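Point out the screw left proud and the spanner for it

ROBOT

A 6-joint arm with a two-finger parallel gripper is mounted at the origin on the work surface. World frame = base frame: x ahead of the robot, y to its left, z up, the work surface at z = 0. Lengths are in m, angles in degrees, forces in N, time in s.
With the tool pointing down it reaches from about 0.3 to 0.85 m from the base axis. Payload 4.2 kg.
Tool frame: the origin (TCP) lies between the finger pads, 19 mm behind the fingertips; this is the grasp point; z points along the fingers, y is the line along which they close (so a half turn about z gives the same grasp; the last joint's range is limited). The gripper opens to 91 mm and grips with 3 to 60 N. Pads are 32 mm wide; open, the fingers measure 118 mm over their backs; the gripper's body (76 mm by 178 mm) begins 60 mm behind the grasp point.
Start: joints at [67.494, 18.312, 89.639, -0, 72.044, -1.146], TCP at [0.209, 0.536, 0.233] pointing down, gripper open.
Joint ranges: [-177.97, 177.97], [-48.28, 115.42], [12.27, 149.76], [-77.06, 257.06], [2.81, 150.46], [-146.56, 146.56]. Speed limits (degrees/s): [147.25, 147.25, 180, 180, 180, 180].

INTERFACE

Orientations are given as [roll, pitch, yaw] about the fixed x, y, z axes, in that order (R = Rz(yaw) Ry(pitch) Rx(roll)).
In Python, from station import ctrl gives the robot as it stands. The module is installed in compiled form; this text tells all that it offers.
- The arm moves only by the tool send_rows, never from a script. Its argument "deltas" is a list of rows, each an object of numbers: "dx", "dy", "dz": the shift along the tool's x, y, z in mm; "twist": the turn about the tool's z in degrees. A call has 1 to 20 rows; each row shifts and turns the commanded pose from where the row before left it, along the tool's axes as they then stand; what a row does not reach is not made up. A row lasts 1/8 s, in which the tool goes at most 62.5 mm and 10.7 degrees, less where a joint would pass 70% of its speed; a pose out of reach is approached as far as the arm can. A call with a gripper value outside its range is refused whole. "claw" is the closure, from 0 (fully open) to 1 (shut), set as the call begins (left out, the last holds). The fingers move at their own pace and stop on an object; "newtons" is the grip in N (left out, the last holds). Time passes only in rows, so rows that do not move let the fingers close. It gives the time, the measured TCP pose, the force, the opening and the grip force at its end, in the units of the state.
- ctrl.get_obs(): the state, without advancing time (a new reading comes with each control period).
- ctrl.snapshot(name): name is "scene" or "top" or "wrist"; returns a dict with "img" (400x640x3 uint8, red, green, blue), "camera_matrix" (3x3 intrinsics, pixels), "R" (3x3) and "t" (3): a world point X has camera coordinates R X + t. Camera axes: x right, y down, z forward; pixel columns grow to the right and rows downward; lengths in m; the calibration is good to about 2 mm. The wrist camera is an equidistant fisheye: a pixel r from the principal point sees the ray r / f radians off the axis. A picture is of the moment at which its call begins. There is no depth.
- ctrl.sign_off(): hands the job in; it is judged then, once.
The state is a dict: "clock": time; "joint_pos": joint angles; "qd": joint speeds; "effort": joint torques, N m; "tool_pos": TCP position; "ee_rot": TCP orientation; "force": force on the tool from outside, world axes, zero at the start; "ft_torque": the same for the moment, N m; "gripper_width": finger opening in m; "grasp_force": force on a finger pad.
Only numpy, scipy, OpenCV 4.12 (cv2) and the standard library are available. Lean on these libraries where they do the work, as an engineer would, in place of code of your own. Each camera call takes 0.05 s, during which the arm holds its last target. There are 200 camera calls.

TASK

Show your workmate what is left to do on the timber joint: with the fingers pointing down, point at the one coach screw in the steel T-plate that still stands proud, fingertips two or three centimetres above its head, and stay there about three seconds; then point in the same way at the spanner on the bench, anywhere along it, again for about three seconds. Touch nothing, and do not dip down over the other screws, the hammer or the screwdriver on the way. Finish with the hand drawn back at least 20 cm clear of both the screw and the spanner.

Things in the scene. Friction and masses are not known exactly. Their poses are not given: they have to be found in the camera images.
- frame: Workpiece, fixed: two pale timbers 95 mm wide, 60 mm thick, flat on the bench as a T: rail 500 mm along own x, the other butts its middle and runs 260 mm to +y. Steel T-plate on top, upper face 65 mm above bench, with five hex coach screws at x, y = (-85,0), (0,0), (85,0), (0,75), (0,150) mm; which is proud varies. Origin: on the bench under screw (0,0); z up.
- proud_head (a point): Centre of the top of the hex head (about 17 mm across flats, 7 mm high) of the one coach screw not yet driven home: its bright head stands on 20 mm of bare 10 mm shank above the washer, its top 94.5 mm above the bench. Fixed; z up.
- tight1_head (a point): Centre of the top of the dark hex head of a coach screw that is fully home, tight on its 24 mm washer; top 74.5 mm above the bench. Fixed; z up.
- tight2_head (a point): Centre of the top of the dark hex head of a coach screw that is fully home, tight on its 24 mm washer; top 74.5 mm above the bench. Fixed; z up.
- tight3_head (a point): Centre of the top of the dark hex head of a coach screw that is fully home, tight on its 24 mm washer; top 74.5 mm above the bench. Fixed; z up.
- tight4_head (a point): Centre of the top of the dark hex head of a coach screw that is fully home, tight on its 24 mm washer; top 74.5 mm above the bench. Fixed; z up.
- spanner: Plain steel 17 mm combination spanner lying loose and flat on the bench, 210 mm long along its own x (from -105 to +105 mm; ring end 28 mm wide at +x, open end 36 mm wide at -x), shank 13 mm wide, 8 mm thick at most. Origin: middle of its length, on the bench; z up.
- hammer_grip (a point): Loose hammer lying on the bench, 260 mm long along its own x, 26 mm thick, its 78 mm wide steel head at the +x end. This point: on the handle, 65 mm from the head's middle, 13 mm above the bench.
- screwdriver_grip (a point): Loose screwdriver lying on the bench, 200 mm long along its own x, handle 100 mm long and 25 mm thick at the -x end, steel blade to +x. This point: on the handle, 60 mm from its butt end, 13 mm above the bench.
- carton: Closed green carton of screws with a pale band, 120 x 85 x 60 mm high, loose, near the tools' robot-side end. Origin: centre of its underside. (A blue cordless drill, 190 mm tall, stands out of the way in the bench's far right corner.)
Things that resemble listed ones, but are neither listed nor needed, are in the scene too. Of the things that look like the spanner, take the one that is nearest to the robot's base at the start.

How it is judged (in metres and radians):
On the way, in this order (a step that is already met when the one before it is completed fails the run):
1. the tool point stays over the proud screw's head (within 15 mm sideways, TCP 15 to 75 mm above it), fingers pointing down, for 2 s (horizontal distance between the grasp point and proud_head below 0.015 m and z of the grasp point in the frame of proud_head between 0.015 and 0.075 m and angle between the grasp point's own z axis and vertical above 2.3 rad), for 2 s.
2. the tool point stays over the spanner (within its length, 20 mm of its middle line, TCP 15 to 80 mm above the bench), fingers pointing down, for 2 s (x of the grasp point in the frame of spanner between -0.11 and 0.11 m and y of the grasp point in the frame of spanner between -0.02 and 0.02 m and z of the grasp point in the frame of spanner between 0.015 and 0.08 m and angle between the grasp point's own z axis and vertical above 2.3 rad), for 2 s.
At the end, for the whole second after the job is handed in: The TCP is at least 0.18 m from the proud screw's head and from the spanner's middle; spanner, hammer, screwdriver and carton are within 5 mm of where they lay (distance between the grasp point and proud_head above 0.18 m and distance between the grasp point and spanner above 0.18 m and distance of each of spanner, hammer_grip, screwdriver_grip, carton from where it was at the start of the episode below 0.005 m); the robot touches nothing.
It fails at once if the robot touches something (contact force between any of the fingers, the arm and anything else above 0.5 N).
It fails at once if the spanner or a bystander is moved or lifted (5 mm) (distance of any of spanner, hammer_grip, screwdriver_grip, carton from where it was at the start of the episode above 0.005 m).
It fails at once if the tool point dips down over a wrong thing: within 15 mm sideways and 60 mm above a tight screw's head, or within 30 mm sideways of the grip of the hammer or screwdriver and 75 mm above the bench ((horizontal distance between the grasp point and tight1_head below 0.015 m and z of the grasp point in the frame of tight1_head below 0.06 m) or (horizontal distance between the grasp point and tight2_head below 0.015 m and z of the grasp point in the frame of tight2_head below 0.06 m) or (horizontal distance between the grasp point and tight3_head below 0.015 m and z of the grasp point in the frame of tight3_head below 0.06 m) or (horizontal distance between the grasp point and tight4_head below 0.015 m and z of the grasp point in the frame of tight4_head below 0.06 m) or (horizontal distance between the grasp point and hammer_grip below 0.03 m and height (world z) of the grasp point below 0.075 m) or (horizontal distance between the grasp point and screwdriver_grip below 0.03 m and height (world z) of the grasp point below 0.075 m)).
It also fails if it takes over 48 s, if anything falls off the work surface, if the arm or the gripper's body presses on something with over 40 N, if the wrist force passes 120 N, or if a joint passes its speed limit or range.

## Working session

There is one attempt and no reset: what is moved stays moved. The work goes in short steps, Python scripts to look and compute and a tool call to move; the robot and the scene stay as the last step left them, time stands still between calls to the robot, and variables do not carry over. Pictures are saved under pics/ and viewed, at most 10 in all, crops included, and the job is handed in when it is done.

Besides the shell and the picture viewer there is one more tool, called after "Request:" by a JSON object that holds its "op" and its "data". send_rows: Moves the arm, as the interface text tells. Its arguments: {"type":"object","properties":{"deltas":{"type":"array"},"claw":{"type":"number"},"newtons":{"type":"number"}},"required":["deltas"]}

```bash
mkdir -p pics; cat > h.py <<'E'
import numpy as np,cv2,pickle
from station import ctrl
def snap(n,f):
    s=ctrl.snapshot(n); cv2.imwrite(f'pics/{f}.png',s['img'][:,:,::-1]); pickle.dump(s,open(f'pics/{f}.pkl','wb')); return s
def ray(f,u,v,z):
    s=pickle.load(open(f'pics/{f}.pkl','rb')); K=np.array(s['camera_matrix']);R=np.array(s['R']);t=np.array(s['t'])
    c=-R.T@t; d=R.T@np.linalg.inv(K)@np.array([u,v,1.]); return c+d*(z-c[2])/d[2]
def proj(f,X):
    s=pickle.load(open(f'pics/{f}.pkl','rb')); p=np.array(s['camera_matrix'])@(np.array(s['R'])@np.array(X)+np.array(s['t'])); return p[:2]/p[2]
E
python3 - <<'E'
from h import *
a=snap('top','top0');b=snap('scene','scene0')
for s in(a,b): print(-np.array(s['R']).T@s['t'],s['camera_matrix'][0])
o=ctrl.get_obs();print(o['clock'],o['tool_pos'],o['ee_rot'])
E
```

```text
[ 0.32687276 -0.12466191  1.29290348] [438.13815612   0.         322.94274433]
[1.28579543 0.64659841 0.95148106] [389.05463291   0.         319.61272196]
0.1 [0.20928276 0.53511542 0.23202566] [-1.79910738e+02 -1.49741449e-03  1.58640357e+02]
```

View pics/top0.png

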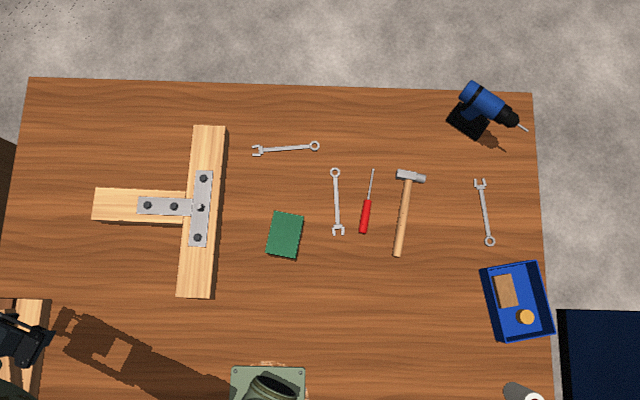

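View pics/scene0.png

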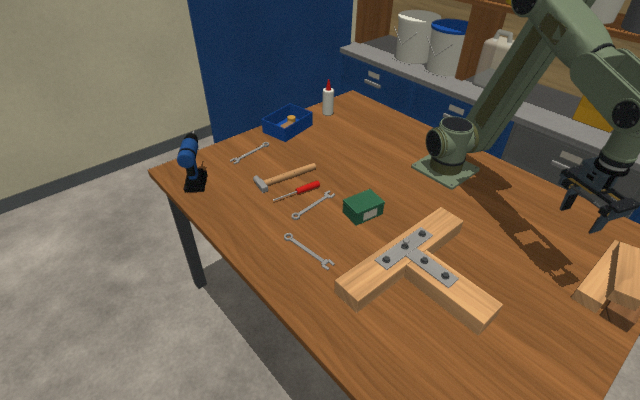

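The top view shows the T-plate screws at (203,178), (201,207), (198,238), (174,206) and (148,205). There are three spanners, at about (286,148), (337,201) and (484,212). Next I'll work out positions and look at enlarged crops.

```bash
python3 - <<'E'
from h import *
a=cv2.imread('pics/top0.png');b=cv2.imread('pics/scene0.png')
r=lambda i,x,y,w,h:cv2.resize(i[y:y+h,x:x+w],(400,300),interpolation=cv2.INTER_CUBIC)
cv2.imwrite('pics/crop.png',np.vstack([np.hstack([r(a,130,162,100,75+15),r(b,360,220,110,82)]),np.hstack([r(a,245,130,120,120),r(b,280,180,120,90)])]))
for n,p,q in [('A',(255,151),(317,146)),('B',(335,170),(338,235)),('C',(480,180),(490,244))]:
    P=ray('top0',*p,.004);Q=ray('top0',*q,.004);print(n,P,Q,np.linalg.norm(P-Q),np.linalg.norm((P+Q)[:2]/2))
for p in [(203,178),(201,207),(198,238),(174,206),(148,205)]:
    X=ray('top0',*p,.0745);print(p,X,proj('scene0',X))
E
```

```text
A [0.72348068 0.07050894 0.004     ] [ 0.74547543 -0.11847731  0.004     ] 0.19026185022943815 0.7348695504715711
B [ 0.67102604 -0.17536339  0.004     ] [ 0.47321774 -0.18829485  0.004     ] 0.1982305360061121 0.600320986832886
C [ 0.65318102 -0.61758779  0.004     ] [ 0.45915803 -0.63847861  0.004     ] 0.19514441796979765 0.838898232738787
(203, 178) [0.61709922 0.20289228 0.0745    ] [386.43152352 257.46839056]
(201, 207) [0.53325406 0.20176538 0.0745    ] [404.15172183 243.82870852]
(198, 238) [0.44600225 0.20296892 0.0745    ] [421.88007812 231.04228073]
(174, 206) [0.53389626 0.27740662 0.0745    ] [423.92146187 258.03170484]
(148, 205) [0.53461922 0.35016427 0.0745    ] [444.36720617 272.75469778]
```

View pics/crop.png

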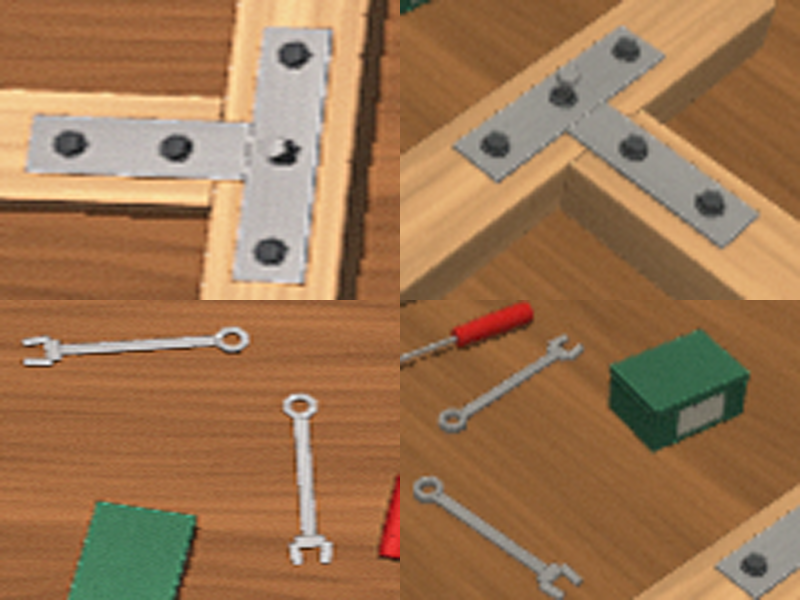

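Top-left of the crop, the centre screw at top px (201,207) has a bright head with a shadow. In the scene view its bright head sits off the plate at about (406,240). The other four are dark and flush, so (0,0) is the proud one, at about (0.532, 0.2025).

Spanner candidates and their distances from the base:
- A, px (286,148): 0.73 m
- B, px (337,201): 0.60 m
- C, px (484,212): 0.84 m

B is the nearest, so it is the one meant. The crop confirms it is a combination spanner, with its ring at (335,172) and open end at (338,233).

Next I close the fingers and move above the screw while still high.

Request:
{"op": "send_rows", "data": {"deltas": [{"dx":-18,"dy":-8},{"dx":-35,"dy":-16},{"dx":-35,"dy":-16},{"dx":-35,"dy":-16},{"dx":-35,"dy":-16},{"dx":-35,"dy":-16},{"dx":-35,"dy":-16},{"dx":-35,"dy":-16},{"dx":-35,"dy":-16},{"dx":-35,"dy":-16},{"dx":-35,"dy":-16},{"dx":-35,"dy":-16},{"dx":-18,"dy":-8},{},{},{},{}], "claw": 1}}

```text
invalid input at $.deltas[0]: expected keys dx, dy, dz, twist
```

```bash
python3 - <<'E'
from h import *
s=snap('wrist','w0');o=ctrl.get_obs();print(o['clock'],o['tool_pos'],o['ee_rot'],o['force'],o['gripper_width'])
K=np.array(s['camera_matrix']);R=np.array(s['R']);t=np.array(s['t'])
for X in [(.532,.2025,.0945),(.532,.2025,.0695),(.532,.2774,.0745)]:
    c=R@np.array(X)+t;th=np.arctan2(np.hypot(c[0],c[1]),c[2]);print(K[:2,2]+K[0,0]*th*c[:2]/np.hypot(c[0],c[1]))
E
```

```text
0.15 [0.20929362 0.53516823 0.23213092] [-1.79921925e+02 -1.22323167e-03  1.58637350e+02] [ 0.53781422 -0.55476924  0.8202472 ] 0.0910728522226823
[207.85951259 433.20646707]
[211.26244965 422.67711101]
[246.21139411 421.6284007 ]
```

View pics/w0.png

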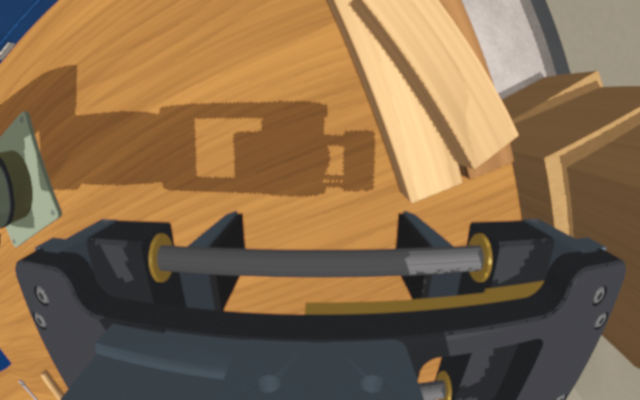

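The move was refused because every row needs all four keys, so the arm hasn't moved. The wrist view shows only the offcuts and the arm's own shadow. I'll resend it in full.

Request:
{"op": "send_rows", "data": {"deltas": [{"dx":-18,"dy":-8,"dz":0,"twist":0},{"dx":-35,"dy":-16,"dz":0,"twist":0},{"dx":-35,"dy":-16,"dz":0,"twist":0},{"dx":-35,"dy":-16,"dz":0,"twist":0},{"dx":-35,"dy":-16,"dz":0,"twist":0},{"dx":-35,"dy":-16,"dz":0,"twist":0},{"dx":-35,"dy":-16,"dz":0,"twist":0},{"dx":-35,"dy":-16,"dz":0,"twist":0},{"dx":-35,"dy":-16,"dz":0,"twist":0},{"dx":-35,"dy":-16,"dz":0,"twist":0},{"dx":-35,"dy":-16,"dz":0,"twist":0},{"dx":-35,"dy":-16,"dz":0,"twist":0},{"dx":-18,"dy":-8,"dz":0,"twist":0},{"dx":0,"dy":0,"dz":0,"twist":0},{"dx":0,"dy":0,"dz":0,"twist":0},{"dx":0,"dy":0,"dz":0,"twist":0},{"dx":0,"dy":0,"dz":0,"twist":0}], "claw": 1}}

```text
clock: 2.28
tool_pos: [0.531, 0.2041, 0.2329]
ee_rot: [180.0, -0.0, 158.7]
force: [-0.1, -0.7, 0.2]
gripper_width: 0.0003
grasp_force: 0.0
```

```bash
python3 - <<'E'
from h import *
s=snap('wrist','w1');o=ctrl.get_obs();print(o['clock'],o['tool_pos'],o['ee_rot'],o['force'],o['gripper_width'])
K=np.array(s['camera_matrix']);R=np.array(s['R']);t=np.array(s['t'])
for X in [(.532,.2025,.0945),(.532,.2774,.0745),(.6171,.2029,.0745)]:
    c=R@np.array(X)+t;th=np.arctan2(np.hypot(c[0],c[1]),c[2]);print(K[:2,2]+K[0,0]*th*c[:2]/np.hypot(c[0],c[1]))
E
```

```text
2.325 [0.53113752 0.2040018  0.23287189] [ 1.79987137e+02 -4.45289704e-05  1.58707121e+02] [-0.06190135 -0.49650786  0.15834941] 0.0005733356970100792
[317.58530692 195.30077327]
[385.65365534 165.00620916]
[346.09347391 260.44592763]
```

View pics/w1.png

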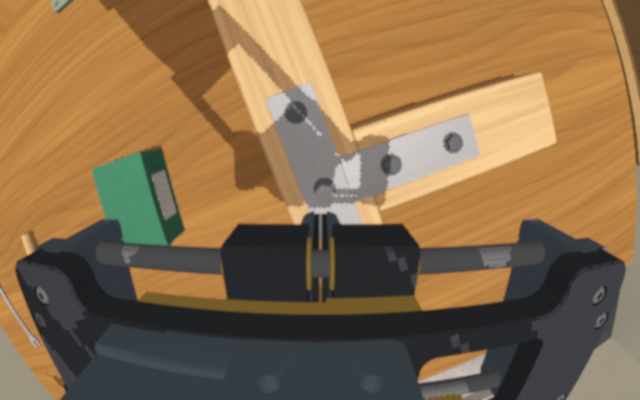

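Wrist view: the proud head is at about (322,188), just ahead of the fingertips, with tight heads at (391,164), (453,143) and (296,112). That is a few pixels off my prediction, so I'll refine with one fit over both cameras.

```bash
cat > fit.py <<'E'
from h import *
from scipy.optimize import least_squares
def load(f): return pickle.load(open(f'pics/{f}.pkl','rb'))
def pj(f,X):
    s=load(f);K=np.array(s['camera_matrix']);c=np.array(s['R'])@X+s['t']
    if f[0]!='w': return (K@c)[:2]/c[2]
    r=np.hypot(c[0],c[1]);return K[:2,2]+K[0,0]*np.arctan2(r,c[2])*c[:2]/r
def dark(f,u,v,w):
    g=cv2.cvtColor(load(f)['img'],cv2.COLOR_RGB2GRAY).astype(float)[v-w:v+w+1,u-w:u+w+1]
    m=np.clip((g.min()+np.median(g))/2-g,0,None);y,x=np.mgrid[-w:w+1,-w:w+1];return np.array([u+(m*x).sum()/m.sum(),v+(m*y).sum()/m.sum()])
L={(85,0):(203,178),(-85,0):(198,238),(0,75):(174,206),(0,150):(148,205)}
W={(-85,0):(296,112),(0,75):(391,164),(0,150):(453,143)}
obs=[('top0',k,dark('top0',*p,6)) for k,p in L.items()]+[('w1',k,dark('w1',*p,13)) for k,p in W.items()]
def P(p,k,z): c,s=np.cos(p[2]),np.sin(p[2]);return np.array([p[0]+(c*k[0]-s*k[1])/1e3,p[1]+(s*k[0]+c*k[1])/1e3,z])
for names in (('top0',),('w1',),('top0','w1')):
    r=least_squares(lambda p:np.concatenate([pj(f,P(p,k,.071))-q for f,k,q in obs if f in names]),[.532,.2025,0]);print(names,r.x,np.abs(r.fun).max(),pj('w1',P(r.x,(0,0),.0945)),pj('top0',P(r.x,(0,0),.0945)))
E
python3 fit.py
```

```text
('top0',) [ 0.53288472  0.2036944  -0.01452287] 0.3003880525575653 [319.06948936 195.69303759] [198.44529359 205.8492825 ]
('w1',) [ 0.53274379  0.2059119  -0.01289741] 3.959627506554 [321.15442167 194.75060027] [197.63655892 205.87635176]
('top0', 'w1') [ 0.5326652   0.20549969 -0.01464942] 4.229551049352551 [320.72728561 194.82765525] [197.78375969 205.90861747]
```

The fit puts the proud head at (0.533, 0.204), with the TCP within 2 mm sideways. Descending 95 mm leaves the fingertips about 24 mm above the head, and I'll hold there.

Request:
{"op": "send_rows", "data": {"deltas": [{"dx":-2,"dy":0,"dz":10,"twist":0},{"dx":0,"dy":0,"dz":20,"twist":0},{"dx":0,"dy":0,"dz":20,"twist":0},{"dx":0,"dy":0,"dz":20,"twist":0},{"dx":0,"dy":0,"dz":15,"twist":0},{"dx":0,"dy":0,"dz":10,"twist":0},{"dx":0,"dy":0,"dz":0,"twist":0},{"dx":0,"dy":0,"dz":0,"twist":0},{"dx":0,"dy":0,"dz":0,"twist":0},{"dx":0,"dy":0,"dz":0,"twist":0},{"dx":0,"dy":0,"dz":0,"twist":0},{"dx":0,"dy":0,"dz":0,"twist":0},{"dx":0,"dy":0,"dz":0,"twist":0},{"dx":0,"dy":0,"dz":0,"twist":0},{"dx":0,"dy":0,"dz":0,"twist":0},{"dx":0,"dy":0,"dz":0,"twist":0}]}}

```text
clock: 4.32
tool_pos: [0.5335, 0.2027, 0.1378]
ee_rot: [180.0, 0.0, 158.6]
force: [-0.1, -0.2, 0.0]
gripper_width: 0.0
grasp_force: 0.0
```

```bash
python3 - <<'E'
from h import *
s=snap('scene','s2');cv2.imwrite('pics/s2c.png',cv2.resize(s['img'][170:300,330:480,::-1],(600,520),interpolation=cv2.INTER_CUBIC))
E
```

```text
(no output)
```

View pics/s2c.png

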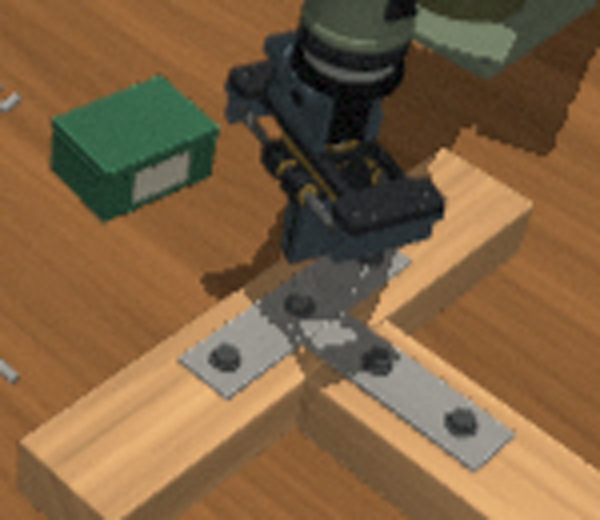

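The closed fingertips hover over the centre screw with a clear gap above it, at scene px (405,234), and nothing is touched. I'll hold longer, then lift.

Request:
{"op": "send_rows", "data": {"deltas": [{"dx":0,"dy":0,"dz":0,"twist":0},{"dx":0,"dy":0,"dz":0,"twist":0},{"dx":0,"dy":0,"dz":0,"twist":0},{"dx":0,"dy":0,"dz":0,"twist":0},{"dx":0,"dy":0,"dz":0,"twist":0},{"dx":0,"dy":0,"dz":0,"twist":0},{"dx":0,"dy":0,"dz":0,"twist":0},{"dx":0,"dy":0,"dz":0,"twist":0},{"dx":0,"dy":0,"dz":0,"twist":0},{"dx":0,"dy":0,"dz":0,"twist":0},{"dx":0,"dy":0,"dz":0,"twist":0},{"dx":0,"dy":0,"dz":0,"twist":0},{"dx":0,"dy":0,"dz":0,"twist":0},{"dx":0,"dy":0,"dz":0,"twist":0},{"dx":0,"dy":0,"dz":-15,"twist":0},{"dx":0,"dy":0,"dz":-25,"twist":0},{"dx":0,"dy":0,"dz":-25,"twist":0},{"dx":0,"dy":0,"dz":-25,"twist":0},{"dx":0,"dy":0,"dz":-10,"twist":0},{"dx":0,"dy":0,"dz":0,"twist":0}]}}

```text
clock: 6.88
tool_pos: [0.5336, 0.2027, 0.2386]
ee_rot: [179.9, 0.1, 158.6]
force: [0.4, -0.6, -0.8]
gripper_width: 0.0004
grasp_force: 0.0
```

Request:
{"op": "send_rows", "data": {"deltas": [{"dx":-10,"dy":-18,"dz":0,"twist":0},{"dx":-19,"dy":-33,"dz":0,"twist":0},{"dx":-19,"dy":-33,"dz":0,"twist":0},{"dx":-19,"dy":-33,"dz":0,"twist":0},{"dx":-19,"dy":-33,"dz":0,"twist":0},{"dx":-19,"dy":-33,"dz":0,"twist":0},{"dx":-19,"dy":-33,"dz":0,"twist":0},{"dx":-19,"dy":-33,"dz":0,"twist":0},{"dx":-19,"dy":-33,"dz":0,"twist":0},{"dx":-19,"dy":-33,"dz":0,"twist":0},{"dx":-11,"dy":-21,"dz":0,"twist":0},{"dx":0,"dy":0,"dz":0,"twist":0},{"dx":0,"dy":0,"dz":0,"twist":0},{"dx":0,"dy":0,"dz":0,"twist":0}]}}

```text
clock: 8.62
tool_pos: [0.5897, -0.1791, 0.2378]
ee_rot: [180.0, -0.0, 158.7]
force: [-0.2, 0.5, 0.4]
gripper_width: 0.0006
grasp_force: 0.0
```

```bash
python3 - <<'E'
from fit import *
snap('wrist','w3');o=ctrl.get_obs();print(o['clock'],o['tool_pos'],o['force'])
for X in [(.59,-.181,.004),(.671,-.1754,.004),(.473,-.188,.004)]:print(pj('w3',np.array(X)))
E
```

```text
('top0',) [ 0.53288472  0.2036944  -0.01452287] 0.3003880525575653 [319.06948936 195.69303759] [198.44529359 205.8492825 ]
('w1',) [ 0.53274379  0.2059119  -0.01289741] 3.959627506554 [321.15442167 194.75060027] [197.63655892 205.87635176]
('top0', 'w1') [ 0.5326652   0.20549969 -0.01464942] 4.229551049352551 [320.72728561 194.82765525] [197.78375969 205.90861747]
8.675 [ 0.58981476 -0.17916113  0.23786248] [-0.43402586  0.09731902 -0.38777792]
[317.66419477 177.20772086]
[343.81235969 231.72815717]
[277.96106493  93.17230385]
```

View pics/w3.png

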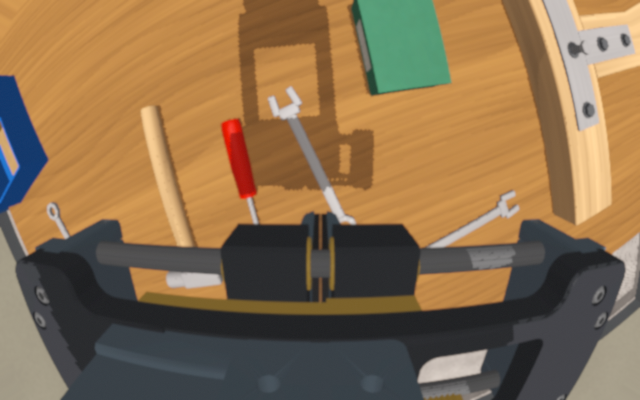

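Spanner B runs from its open end at (285,100) to near the ring at (345,222), and the target px (318,177) lies on its shank within about 5 px. The proud centre screw also shows at (577,48), visibly standing up. Descending 183 mm leaves the fingertips about 28 mm above the spanner, and I'll hold there.

Request:
{"op": "send_rows", "data": {"deltas": [{"dx":0,"dy":0,"dz":15,"twist":0},{"dx":0,"dy":0,"dz":30,"twist":0},{"dx":0,"dy":0,"dz":30,"twist":0},{"dx":0,"dy":0,"dz":30,"twist":0},{"dx":0,"dy":0,"dz":30,"twist":0},{"dx":0,"dy":0,"dz":25,"twist":0},{"dx":0,"dy":0,"dz":15,"twist":0},{"dx":0,"dy":0,"dz":8,"twist":0},{"dx":0,"dy":0,"dz":0,"twist":0},{"dx":0,"dy":0,"dz":0,"twist":0},{"dx":0,"dy":0,"dz":0,"twist":0},{"dx":0,"dy":0,"dz":0,"twist":0},{"dx":0,"dy":0,"dz":0,"twist":0},{"dx":0,"dy":0,"dz":0,"twist":0},{"dx":0,"dy":0,"dz":0,"twist":0},{"dx":0,"dy":0,"dz":0,"twist":0},{"dx":0,"dy":0,"dz":0,"twist":0},{"dx":0,"dy":0,"dz":0,"twist":0},{"dx":0,"dy":0,"dz":0,"twist":0},{"dx":0,"dy":0,"dz":0,"twist":0}]}}

```text
clock: 11.18
tool_pos: [0.5899, -0.1802, 0.0547]
ee_rot: [180.0, 0.0, 158.6]
force: [-0.7, 0.2, 0.1]
gripper_width: 0.0001
grasp_force: 0.0
```

```bash
python3 - <<'E'
from h import *
s=snap('scene','s4');cv2.imwrite('pics/s4c.png',cv2.resize(s['img'][120:250,240:390,::-1],(600,520),interpolation=cv2.INTER_CUBIC))
E
```

```text
(no output)
```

View pics/s4c.png

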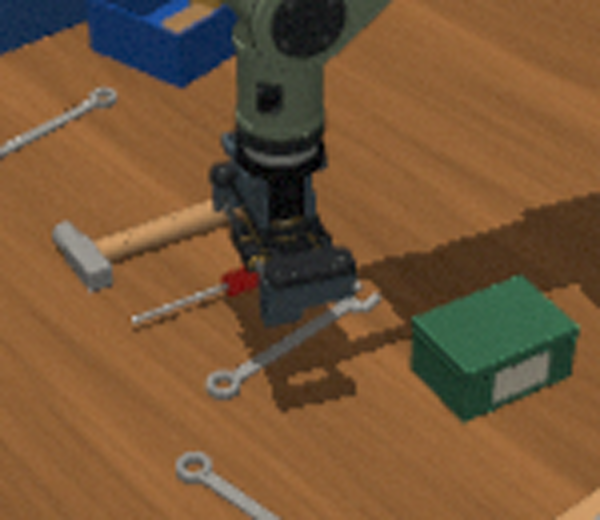

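The fingertips hover just above the spanner's shank, at crop (270,320), and the screwdriver, hammer and carton are all clear. I'll hold to complete 3 s, then draw back straight up.

Request:
{"op": "send_rows", "data": {"deltas": [{"dx":0,"dy":0,"dz":0,"twist":0},{"dx":0,"dy":0,"dz":0,"twist":0},{"dx":0,"dy":0,"dz":0,"twist":0},{"dx":0,"dy":0,"dz":0,"twist":0},{"dx":0,"dy":0,"dz":0,"twist":0},{"dx":0,"dy":0,"dz":0,"twist":0},{"dx":0,"dy":0,"dz":0,"twist":0},{"dx":0,"dy":0,"dz":0,"twist":0},{"dx":0,"dy":0,"dz":0,"twist":0},{"dx":0,"dy":0,"dz":0,"twist":0},{"dx":0,"dy":0,"dz":0,"twist":0},{"dx":0,"dy":0,"dz":0,"twist":0},{"dx":0,"dy":0,"dz":0,"twist":0},{"dx":0,"dy":0,"dz":0,"twist":0}]}}

```text
clock: 12.98
tool_pos: [0.5899, -0.1802, 0.0547]
ee_rot: [180.0, 0.0, 158.6]
force: [0.6, 0.1, 0.2]
gripper_width: 0.0002
grasp_force: 0.0
```

Request:
{"op": "send_rows", "data": {"deltas": [{"dx":0,"dy":0,"dz":-15,"twist":0},{"dx":0,"dy":0,"dz":-30,"twist":0},{"dx":0,"dy":0,"dz":-30,"twist":0},{"dx":0,"dy":0,"dz":-30,"twist":0},{"dx":0,"dy":0,"dz":-30,"twist":0},{"dx":0,"dy":0,"dz":-30,"twist":0},{"dx":0,"dy":0,"dz":-30,"twist":0},{"dx":0,"dy":0,"dz":-30,"twist":0},{"dx":0,"dy":0,"dz":-25,"twist":0},{"dx":0,"dy":0,"dz":0,"twist":0},{"dx":0,"dy":0,"dz":0,"twist":0},{"dx":0,"dy":0,"dz":0,"twist":0},{"dx":0,"dy":0,"dz":0,"twist":0}]}}

```text
clock: 14.6
tool_pos: [0.5896, -0.1801, 0.3037]
ee_rot: [-180.0, -0.1, 158.6]
force: [-1.1, -0.7, 0.0]
gripper_width: 0.0005
grasp_force: 0.0
```

```bash
python3 -c "
from h import *
o=ctrl.get_obs();print(o['clock'],o['tool_pos'])
if o['tool_pos'][2]>.28: print(ctrl.sign_off())"
```

```text
14.6 [ 0.58959024 -0.18012031  0.30370825]
the job is handed in; nothing more can be done
None
```

I pointed at the proud centre screw and then at the nearest spanner for about 3 s each, saw no sign of contact, drew the hand back about 30 cm and handed the job in at 14.6 s; no verdict was returned.

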